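# Seat a lens carrier in the corner of its alignment jig

## Task

Without picking it up, use your fingertips to push the tailed lens carrier flush against the long dark steel rail of the jig, then slide it along the rail into the corner pocket until it is fully home, flush against both the rail and the end stop. Push it onto the rail well short of the pocket and keep it against the rail all the way in; leave it lying there, and leave everything else on the bench where it is.

Things in the scene. Friction and masses are not known exactly. Their poses are not given: they have to be found in the camera images.
- jig: Fixed jig, placed and turned differently each start. Aluminium plate 150 (x) x 300 (y) x 8 mm, origin at the centre of its underside, at bench height. On it stand dark steel bars with tops 20 mm above the bench: the rail, 10 mm thick, y = -140 to 140 mm, working face at x = 50 mm looking to -x; and at its +y end the stop and lip (see pocket_corner).
- pocket_corner (a point): Inner corner where rail and end stop meet, jig frame (50, 115, 8) mm, jig's axes. End stop: 12 mm thick, x = -1 to 50, working face y = 115 mm looking to -y. Lip parallel to the rail: 10 mm thick, y = 93 to 115, inner face x = 9 mm. They make a pocket 41 mm wide, 22 mm deep, open to -y, for the carrier's 36 mm head.
- carrier: Loose flat black lens carrier, 16 mm thick, about 0.12 kg, on the jig plate (underside 8 mm above the bench), off the rail, turned up to 0.3 rad from the jig's axes. Square head with a lens disc on top, x = -18 to 18, y = -20 to 20 mm; tail behind it, x = 8 to 18, y = -65 to -20 mm. Origin: centre of the head's underside. Seated: axes parallel to the jig's, origin at jig (32, 95, 8) mm.
- carrier_corner (a point): Front corner of the carrier's rail side, on its underside: carrier frame (18, 20, 0) mm, carrier's axes. The straight side x = 18 mm (85 mm long) goes to the rail, the front y = 20 mm to the end stop; seated, this point meets pocket_corner.
- carrier_inner (a point): Inner corner between the back of the carrier's head and its tail, at mid-thickness: carrier frame (8, -20, 8) mm, carrier's axes; open to -x and -y. A fingertip here can push the carrier both towards the rail (+x) and along it (+y). Its centre of mass lies near (3, -10) mm.
- carrier_tail (a point): Tail end of the carrier's rail side, on its underside: carrier frame (18, -65, 0) mm. Axes as the carrier's.
- round_cell: Bystander: loose round black lens cell with a clear lens, 40 mm across, 14 mm high, no tail, on the jig plate; origin at the centre of its underside.
- mirror_post: Bystander: loose square mirror mount on a short steel post with a 50 mm square foot, 76 mm high, on the bench beyond the rail; origin at the centre of its underside.
- driver: Bystander: loose screwdriver about 160 mm long lying on the bench on the robot's side of the jig; origin at the middle of its length.
- screw_jar: Bystander: small closed jar, 44 mm across, 50 mm high, on the bench beyond the end stop; origin at the centre of its underside.
Things that resemble listed ones, but are neither listed nor needed, are in the scene too. What is shaped like the carrier but blue or turquoise is not meant.

How it is judged:
By the outcome, as a careful person would: the job done as asked, in the order asked, and still so for the second after the job is handed in, with the robot touching nothing.
It also fails if it takes over 48 s, if anything falls off the work surface, if the arm or the gripper's body presses on something with over 40 N, if the wrist force passes 120 N, or if a joint passes its speed limit or range.

## Robot

A 6-joint arm with a two-finger parallel gripper is mounted at the origin on the work surface. World frame = base frame: x ahead of the robot, y to its left, z up, the work surface at z = 0. Lengths are in mm, angles in rad, forces in N, time in s.
With the tool pointing down it reaches from about 300 to 875 mm from the base axis. Payload 6.4 kg.
Tool frame: the origin (TCP) lies on the centre line of the jaws, within the pads' length; the fingertips stand 22 mm ahead of it and the grasp point (between the pads) lies 3 mm ahead of it; z points along the fingers, x is the direction in which the jaws open and shut, and the axes are right-handed (so a half turn about z gives the same grasp; the last joint's range is limited). The gripper opens to 88 mm and grips with 3 to 60 N. Pads are 18 mm wide; open, the fingers measure 123 mm over their backs; the gripper's body (75 mm by 187 mm) begins 45 mm behind the grasp point.
Start: joints at [1.064, 0.181, 1.607, -0, 1.354, -0.206], TCP at [170.352, 549.201, 260.714] pointing down, gripper open.
Joint ranges: [-2.99, 2.99], [-0.89, 2.07], [0.3, 2.58], [-1.14, 4.28], [0, 2.63], [-3.12, 3.12]. Speed limits (rad/s): [2.57, 2.57, 3.01, 3.14, 3.14, 3.14].

## Interface

Orientations are given as a unit quaternion [w, x, y, z].
In Python, from station import * gives the robot as it stands. Calls block until the motion is done:
- reach(position, orientation): joint-space move of the TCP to a pose.
- move_straight(position, frame=None, feed=150, max_force=None): straight line of the TCP; frame=None keeps the orientation; feed is the mean speed in mm/s. With max_force (N) it stops when the force on the tool has changed by that much, and returns True; else False.
- movej(angles): joint-space move.
- let_go() and grasp(force=None): open the fingers fully, or close them until they stop; force is the grip in N (None keeps the last).
- wait(seconds).
- inverse_kinematics(position, orientation): joint angles nearest the present ones, or None.
- get_state(): the state.
- read_camera(name): name is "side" or "top" or "wrist"; returns a dict with "img" (384x512x3 uint8, red, green, blue), "intrinsics" (3x3 intrinsics, pixels), "dist_coeffs" ([k1, k2, p1, p2, k3] as OpenCV has them; the pictures are not rectified), "cam_to_world" (4x4, takes a point from camera to world coordinates). Camera axes: x right, y down, z forward; pixel columns grow to the right and rows downward; lengths in mm; the calibration is good to about 2 mm. A picture is of the moment at which its call begins. There is no depth.
A pose or a line that the arm cannot do raises MotionError and nothing moves.
- sign_off(): hands the job in, once; it reports no verdict.
The state is a dict: "t": time; "joint_pos": joint angles; "joint_velocities": joint speeds; "joint_torque": joint torques, N m; "tcp_pos": TCP position; "orientation": TCP orientation; "contact_force": force on the tool from outside, world axes, zero at the start; "wrist_torque": the same for the moment, N m; "finger_gap": finger opening in mm.
Only numpy, scipy, OpenCV 4.12 (cv2) and the standard library are available. Lean on these libraries where they do the work, as an engineer would, in place of code of your own. Each camera call takes 0.05 s, during which the arm holds its last target.

## Working session

There is one attempt and no reset: what is moved stays moved. The work goes in short steps, each a Python script; the robot and the scene stay as the last script left them, time stands still between calls to the robot, and variables do not carry over. Pictures are saved under pics/ and viewed, and the job is handed in when it is done.

```bash
ls; mkdir -p pics
python3 - <<'E'
from station import *
import cv2
s=get_state(); print({k:s[k] for k in s})
for n in ("top","side","wrist"):
    c=read_camera(n); cv2.imwrite(f"pics/{n}0.png",c["img"][:,:,::-1])
    print(n,c["intrinsics"],c["dist_coeffs"],c["cam_to_world"])
E
```

```text
pics
{'t': 0.0, 'joint_pos': array([ 1.06367442e+00,  1.81523086e-01,  1.60795348e+00,  2.28892627e-05,
        1.35379863e+00, -2.06323581e-01]), 'joint_velocities': array([-0.00036218, -0.0015116 ,  0.00088484,  0.00123547,  0.00039568,
        0.00070983]), 'joint_torque': array([ 3.23075601e-04, -4.33872521e+01, -3.41843569e+01,  7.03403936e-02,
        3.83847021e-02, -1.61304024e-04]), 'tcp_pos': array([170.11757577, 548.76291   , 259.84654987]), 'orientation': array([ 3.39525915e-04,  8.05073471e-01,  5.93174509e-01, -7.69797038e-04]), 'contact_force': array([ 0.33443976, -1.20898414, -0.08617795]), 'wrist_torque': array([-0.00599383, -0.02376316, -0.02464755]), 'finger_gap': 88.22134697144426}
top [[360.90024072   0.         254.82686387]
 [  0.         360.90024072 187.9680425 ]
 [  0.           0.           1.        ]] [-0.05075087  0.          0.          0.          0.        ] [[-2.28172777e-02 -9.80372405e-01  1.95829823e-01  3.97904780e+02]
 [-9.99626328e-01  2.53219676e-02  1.02957082e-02 -4.82969420e+01]
 [-1.50524246e-02 -1.95521727e-01 -9.80583846e-01  8.00980833e
[... 294 characters left out ...]
2  5.30570185e-02  4.67893001e+02]
 [-6.46504967e-02 -7.57877683e-01  6.49185436e-01 -6.87824472e+02]
 [ 1.44578670e-02 -6.51189487e-01 -7.58777452e-01  8.49289924e+02]
 [ 0.00000000e+00  0.00000000e+00  0.00000000e+00  1.00000000e+00]]
wrist [[324.95025585   0.         253.85529095]
 [  0.         324.95025585 195.19825999]
 [  0.           0.           1.        ]] [-0.02632317  0.          0.          0.          0.        ] [[ 2.95640933e-01  9.10921308e-01  2.87782572e-01  9.47658266e+01]
 [ 9.55298721e-01 -2.81626241e-01 -8.99500649e-02  5.72691591e+02]
 [-8.90306701e-04  3.01511244e-01 -9.53462205e-01  3.83709502e+02]
 [ 0.00000000e+00  0.00000000e+00  0.00000000e+00  1.00000000e+00]]
```

View pics/top0.png

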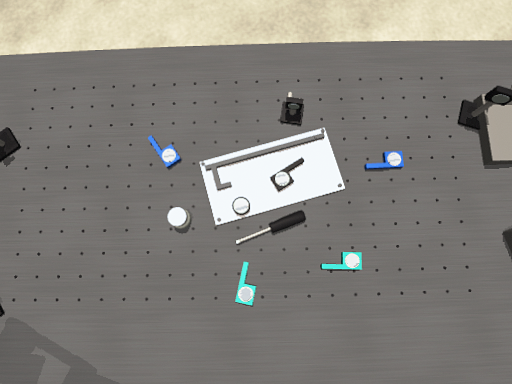

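View pics/side0.png

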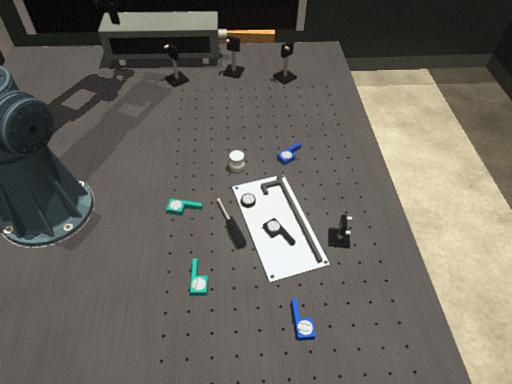

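The top view shows the jig plate at about px (200–345, 130–223). The rail is along its upper edge (+x world) and the pocket is at its left end, near (215,180). The black carrier is at (283,179) with its tail to the upper right. The round cell is at (241,206), the driver at (270,228), the jar at (178,217) and the mirror post at (292,110).

```bash
cat > h.py <<'E'
import numpy as np, cv2
def rays(c,px):
    px=np.asarray(px,float).reshape(-1,1,2)
    n=cv2.undistortPoints(px,c["intrinsics"],np.array(c["dist_coeffs"])).reshape(-1,2)
    T=np.array(c["cam_to_world"]); d=np.c_[n,np.ones(len(n))]@T[:3,:3].T
    return T[:3,3],d
def onplane(c,px,z):
    o,d=rays(c,px); return (o+d*((z-o[2])/d[:,2])[:,None])[:,:2]
def project(c,P):
    T=np.linalg.inv(np.array(c["cam_to_world"]))
    r,_=cv2.Rodrigues(T[:3,:3]); return cv2.projectPoints(np.asarray(P,float).reshape(-1,1,3),r,T[:3,3],c["intrinsics"],np.array(c["dist_coeffs"]))[0].reshape(-1,2)
def plate(c,z=8):
    im=c["img"]; h=cv2.cvtColor(im,cv2.COLOR_RGB2HSV)
    m=((h[:,:,2]>150)&(h[:,:,1]<50)).astype(np.uint8)
    m=cv2.morphologyEx(m,cv2.MORPH_CLOSE,np.ones((3,3)))
    cs,_=cv2.findContours(m,cv2.RETR_EXTERNAL,cv2.CHAIN_APPROX_NONE)
    return m,cs
E
python3 - <<'E'
from station import *
from h import *
for n in ("top","side"):
    c=read_camera(n); m,cs=plate(c)
    for k in sorted(cs,key=cv2.contourArea)[::-1][:3]:
        p=onplane(c,k.reshape(-1,2),8).astype(np.float32); r=cv2.minAreaRect(p); print(n,cv2.contourArea(k),r,cv2.boundingRect(k))
c=read_camera("top"); im=c["img"][115:235,185:355]
cv2.imwrite("pics/topc.png",cv2.resize(im[:,:,::-1],None,fx=4.5,fy=4.5,interpolation=cv2.INTER_CUBIC))
E
```

```text
top 22733.0 ((977.4107055664062, -41.90948486328125), (1342.145263671875, 164.57772827148438), 87.98126983642578) (0, 0, 512, 56)
top 8514.5 ((586.0599365234375, -77.55868530273438), (151.60177612304688, 301.0126037597656), 14.519115447998047) (199, 127, 146, 98)
top 1152.0 ((676.7049560546875, -623.2465209960938), (67.47142791748047, 134.22891235351562), 88.81072998046875) (485, 105, 27, 55)
side 5025.5 ((584.8298950195312, -77.64315795898438), (152.031494140625, 302.343505859375), 14.470229148864746) (232, 176, 98, 106)
side 1705.5 ((209.3242645263672, 969.5862426757812), (147.70608520507812, 464.0732116699219), 89.38853454589844) (99, 12, 118, 19)
side 332.0 ((960.2208251953125, 199.70578002929688), (136.708740234375, 80.51622009277344), 85.69713592529297) (376, 127, 29, 32)
```

View pics/topc.png

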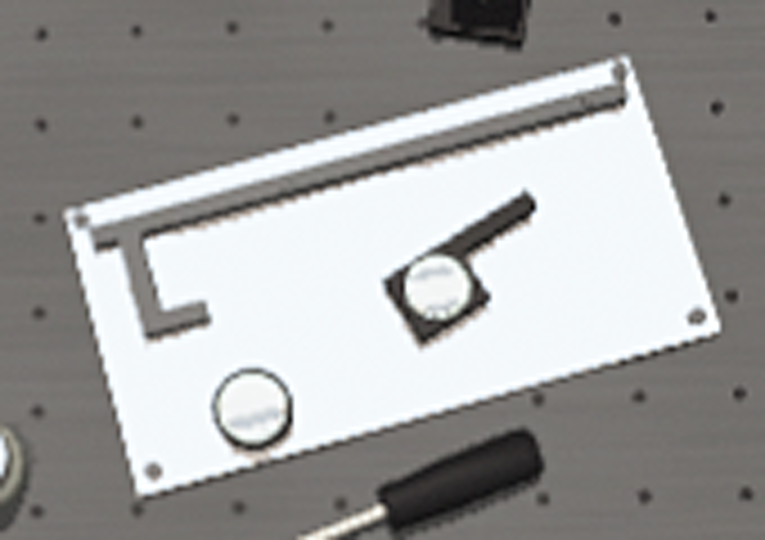

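View pics/wrist0.png

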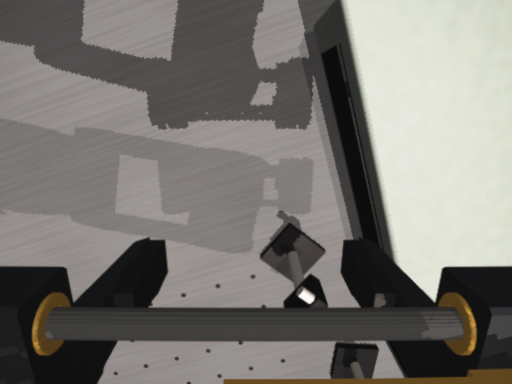

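```bash
cat >> h.py <<'E'
A=0.2530; J0=np.array([585.5,-77.6])
R=np.array([[np.cos(A),-np.sin(A)],[np.sin(A),np.cos(A)]])
def j2w(p): return J0+R@np.asarray(p,float)
def w2j(p): return (np.asarray(p,float)-J0)@R
from scipy.spatial.transform import Rotation
def quat(a):
    x=np.array([-np.sin(a),np.cos(a),0]); z=np.array([0,0,-1.]); y=np.cross(z,x)
    q=Rotation.from_matrix(np.c_[x,y,z]).as_quat(); return [q[3],q[0],q[1],q[2]]
Q=quat(A)
E
python3 - <<'E'
from station import *
from h import *
c=read_camera("top")
for n,px,z in (("cell",(241.2,205.7),22),("post",(292,122),0),("jar",(178,218),50),("carr",(282.3,179),24)): print(n,w2j(onplane(c,[px],z)).round(1))
p=j2w([50,0]); 
print(inverse_kinematics([*p,190],Q))
reach([*p,190],Q); grasp(10)
c=read_camera("wrist"); cv2.imwrite("pics/w1.png",c["img"][:,:,::-1])
import pickle; pickle.dump(c,open("w1.pkl","wb"))
s=get_state(); print(s["t"],s["tcp_pos"],s["finger_gap"])
E
```

```text
cell [[-51.4  83.6]]
post [[110.8 -83.6]]
jar [[-44.6 218. ]]
carr [[-19.3 -19.3]]
[-2.88242217e-01  3.82268749e-01  1.50310267e+00 -4.44089210e-16
  1.25622124e+00 -2.11203854e+00]
4.425 [633.89329873 -65.08833047 190.00044142] 0.5800861628595793
```

View pics/w1.png

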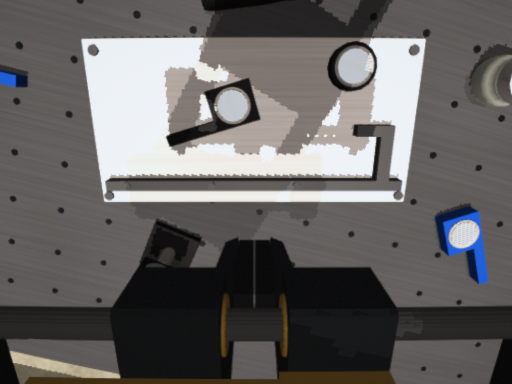

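The wrist view is clear. The plate corners are near (82,38), (425,38), (405,202) and (105,202), the carrier head is at (233,105) with its tail end at (170,140), and the rail is at row 182. The pocket is at (375,150), the cell at (353,65), and the closed fingertips are at (255,245).

```bash
cat >> h.py <<'E'
def carrier(c, box, thr=50, z=24):
    im=c["img"]; x0,y0,x1,y1=box
    m=(im.max(2)<thr).astype(np.uint8); k=np.zeros_like(m); k[y0:y1,x0:x1]=m[y0:y1,x0:x1]
    cs,_=cv2.findContours(k,cv2.RETR_EXTERNAL,cv2.CHAIN_APPROX_NONE)
    ct=max(cs,key=cv2.contourArea); return ct.reshape(-1,2),onplane(c,ct.reshape(-1,2),z)
E
python3 - <<'E'
from h import *
import pickle
c=pickle.load(open("w1.pkl","rb"))
m,cs=plate(c); k=np.vstack([q for q in cs if cv2.contourArea(q)>300 and cv2.boundingRect(q)[0]>70 and sum(cv2.boundingRect(q)[::2])<432])
print(cv2.minAreaRect(onplane(c,k.reshape(-1,2),8).astype(np.float32)))
ct,p=carrier(c,(150,70,275,160)); j=w2j(p)
print(cv2.boundingRect(ct),cv2.contourArea(ct))
hull=cv2.convexHull(j.astype(np.float32)); print(cv2.approxPolyDP(hull,3,True).reshape(-1,2).round(1), cv2.approxPolyDP(j.astype(np.float32),3,True).reshape(-1,2).round(1))
print("rail px->", w2j(onplane(c,[(107,178),(400,178),(380,178),(356,126)],20)).round(1))
v=c["img"].copy(); cv2.drawContours(v,[ct.reshape(-1,1,2)],-1,(255,0,0),1)
cv2.imwrite("pics/w1c.png",cv2.resize(v[30:210,70:430,::-1],None,fx=2.2,fy=2.2,interpolation=cv2.INTER_NEAREST))
E
```

```text
((585.1472778320312, -77.26937866210938), (148.95834350585938, 299.5592956542969), 14.543306350708008)
(167, 79, 92, 67) 929.0
[[-39.7  -4.1]
 [-30.  -39.9]
 [  8.9 -76.2]
 [ 16.  -74.1]
 [ -6.7   3.6]] [[-39.7  -4.1]
 [-29.2 -40.8]
 [-20.2 -36. ]
 [-33.3 -24.5]
 [-31.7  -8.4]
 [-22.6  -1.6]
 [ -5.   -7.7]
 [ -1.5 -19.2]
 [-10.9 -32.9]
 [  2.8 -33.4]
 [  3.7 -46.6]
 [ -0.7 -49. ]
 [  8.9 -76.2]
 [ 16.  -74.1]
 [ -6.7   3.6]]
rail px-> [[  47.4 -136.8]
 [  47.3  138. ]
 [  47.3  119.1]
 [  -0.5   92. ]]
```

View pics/w1c.png

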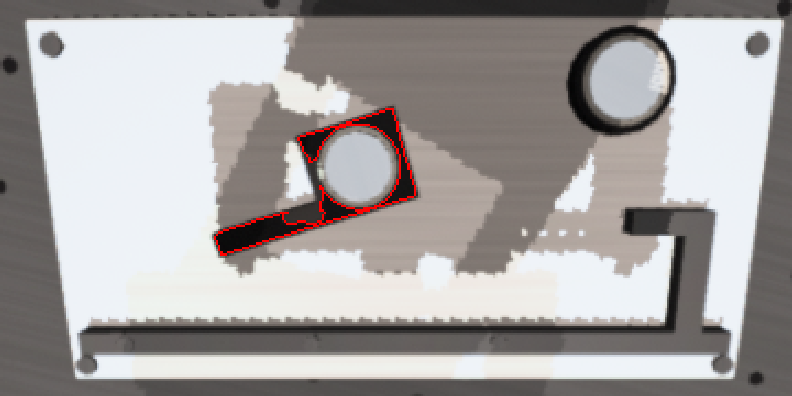

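The plate agrees in all three views: centre about (585.3, −77.4), angle 0.253 rad. The carrier is at about jig (−18.5, −20), turned +0.284 rad, tail end nearer the rail. I'll push the head's flat side onto the rail with the closed, jig-aligned fingertips.

```bash
cat >> h.py <<'E'
J0[:]=[585.2,-77.4]
def st(tag,s):
    f=R.T@np.array(s["contact_force"])[:2]; j=w2j(np.array(s["tcp_pos"])[:2])
    print(tag,"t%.2f"%s["t"],"j",j.round(2),"z%.1f"%s["tcp_pos"][2],"F",f.round(1),"fz%.1f"%s["contact_force"][2],flush=True); return j,f
E
python3 - <<'E'
from station import *
from h import *
def go(x,y,z,feed,mf=None): return move_straight([*j2w([x,y]),z],feed=feed,max_force=mf)
reach([*j2w([-62,-28]),80],Q); st("above",get_state())
print(go(-62,-28,33,80,8)); st("down",get_state())
print(go(-15,-28,33,45,10)); st("mid",get_state())
print(go(12,-28,33,22,8)); st("rail",get_state())
c=read_camera("wrist"); cv2.imwrite("pics/w2.png",c["img"][:,:,::-1])
c=read_camera("top"); cv2.imwrite("pics/t2.png",cv2.resize(c["img"][115:235,185:355,::-1],None,fx=4.5,fy=4.5,interpolation=cv2.INTER_CUBIC))
E
```

```text
above t5.11 j [-60.67 -28.87] z81.2 F [-0.1 -0.7] fz1.2
False
down t5.84 j [-61.97 -28.03] z32.9 F [-0.8  0.1] fz-0.3
False
mid t7.03 j [-15.11 -28.  ] z33.0 F [ 0.2 -0.3] fz0.5
True
rail t7.89 j [  3.96 -27.78] z32.5 F [0.5 0.1] fz0.6
```

View pics/w2.png

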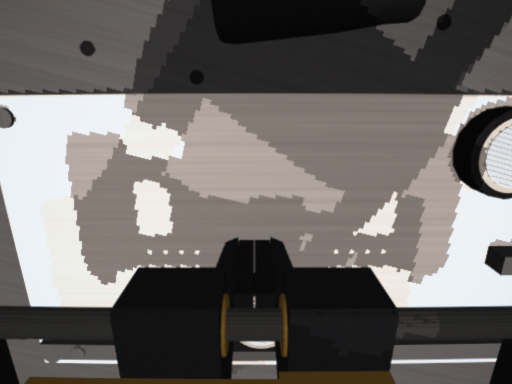

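View pics/t2.png

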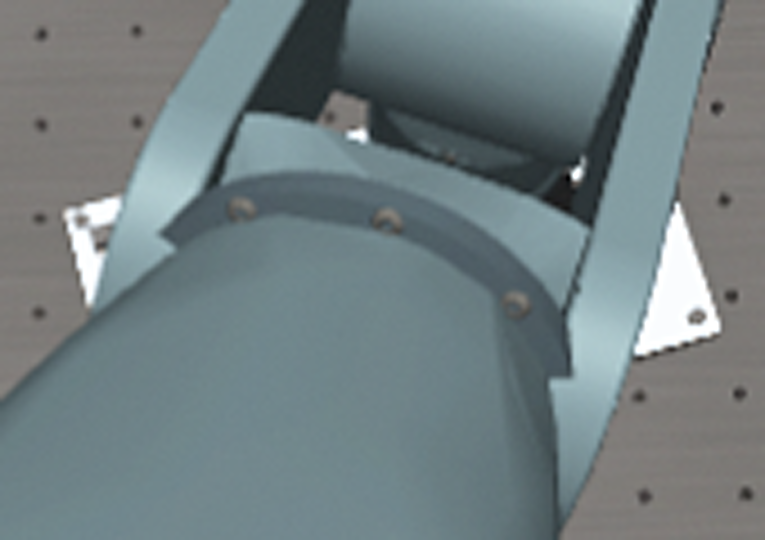

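The wrist and top views are blocked by the gripper and arm, but force contact came at x≈4 against an expected 5. I'll press again with a higher threshold, back off and look.

Run:
```python
from station import *
from h import *
def go(x,y,z,feed,mf=None): return move_straight([*j2w([x,y]),z],feed=feed,max_force=mf)
print(go(12,-28,33,15,14)); st("rail",get_state())
go(-16,-28,33,80); st("off",get_state())
# look: slide back and up for a view
go(-30,-70,33,120)
for n in ("side","wrist"):
    c=read_camera(n); im=c["img"]
    if n=="side": im=cv2.resize(im[165:290,215:345],None,fx=4.5,fy=4.5,interpolation=cv2.INTER_CUBIC)
    cv2.imwrite(f"pics/{n}3.png",im[:,:,::-1])
st("v",get_state())
```

```text
True
rail t8.34 j [  4.03 -27.21] z31.6 F [ 0.4 -0.3] fz0.6
off t8.74 j [-16.2  -28.06] z33.0 F [0.9 0. ] fz0.2
v t9.36 j [-29.98 -69.38] z32.8 F [0.3 0.6] fz0.4
```

View pics/side3.png

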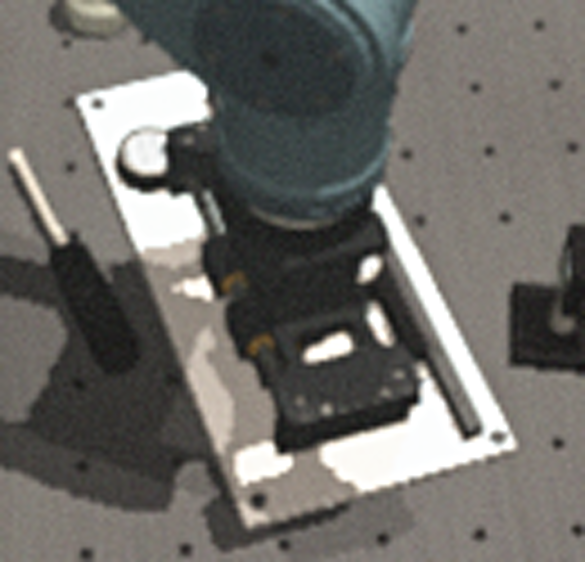

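View pics/wrist3.png

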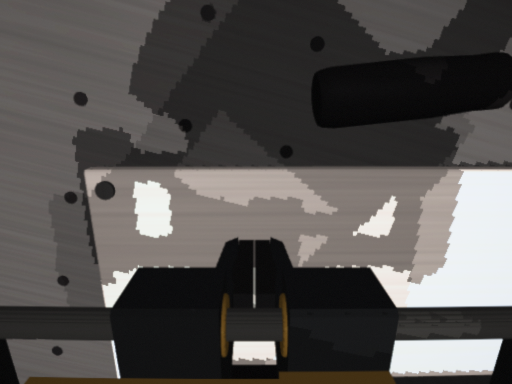

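The arm hides the contact in both views, so I'll lift to the viewing pose.

Run:
```python
from station import *
from h import *
import pickle
def go(x,y,z,feed,mf=None): return move_straight([*j2w([x,y]),z],feed=feed,max_force=mf)
go(-30,-70,70,200); go(55,-15,180,250); wait(0.2)
c=read_camera("wrist"); pickle.dump(c,open("w4.pkl","wb")); cv2.imwrite("pics/w4.png",c["img"][:,:,::-1])
cv2.imwrite("pics/w4c.png",cv2.resize(c["img"][60:220,60:340,::-1],None,fx=2.8,fy=2.8,interpolation=cv2.INTER_CUBIC))
st("v",get_state())
```

```text
v t10.69 j [ 53.8  -15.31] z178.5 F [-0.2  0.8] fz0.2
```

View pics/w4c.png

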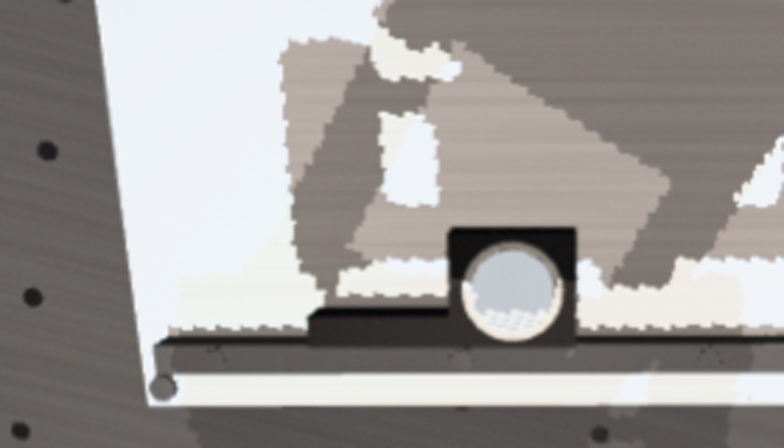

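The carrier now lies flush along the rail. In the crop its head is at (448–577, 228–345) and its tail end at x≈308. Next I'll measure its y so the fingertip can go into the inner corner.

Run:
```python
from h import *
import pickle
c=pickle.load(open("w4.pkl","rb"))
px=lambda u,v:(60+u/2.8,60+v/2.8)
print(w2j(onplane(c,[px(450,230),px(577,230),px(577,345),px(310,345),px(310,316)],24)).round(1))
```

```text
[[ 13.4 -41.9]
 [ 13.4  -3.1]
 [ 49.7  -2.7]
 [ 49.6 -87.3]
 [ 40.2 -86.6]]
```

Run:
```python
from station import *
from h import *
def go(x,y,z,feed,mf=None): return move_straight([*j2w([x,y]),z],feed=feed,max_force=mf)
reach([*j2w([10,-66]),75],Q)
go(10,-66,33,100,8); st("down",get_state())
print(go(25,-66,33,40,8)); print(go(36,-66,33,12,5)); j,f=st("tail",get_state())
x0=j[0]
for dx in (0.5,1.0,1.5,2.0,2.5,3):
    go(x0+dx,-66,33,10); wait(0.1); j,f=st("press%.1f"%dx,get_state())
    if f[0]<-4: break
```

```text
down t11.82 j [ 10.29 -65.82] z33.1 F [0.3 0.3] fz0.3
False
True
tail t12.92 j [ 29.96 -65.83] z32.5 F [-1.2  0.6] fz0.9
press0.5 t13.31 j [ 30.2  -65.75] z32.7 F [-1.8  1.3] fz-0.1
press1.0 t13.66 j [ 30.28 -65.77] z32.7 F [-5.   1.6] fz1.3
```

Run:
```python
from station import *
from h import *
def go(x,y,z,feed,mf=None): return move_straight([*j2w([x,y]),z],feed=feed,max_force=mf)
x=31.0; y=-66
while y<45:
    y+=9
    hit=go(x,y,33,30,15); j,f=st("sl%d x%.2f %s"%(y,x,hit),get_state())
    if hit: break
    x=min(max(x+np.clip((5+f[0])*0.15,-.5,.5),30),33)
```

```text
sl-57 x31.00 False t14.11 j [ 30.24 -57.48] z32.8 F [-4.9 -1.9] fz0.7
sl-48 x31.01 False t14.56 j [ 30.27 -48.5 ] z32.8 F [-4.8 -2.3] fz0.8
sl-39 x31.04 False t15.01 j [ 30.26 -39.52] z32.8 F [-6.2 -2.2] fz0.8
sl-30 x30.87 False t15.46 j [ 30.26 -30.34] z32.8 F [-5.1 -1.5] fz0.6
sl-21 x30.86 False t15.91 j [ 30.23 -21.35] z32.8 F [-4.6 -1.3] fz0.8
sl-12 x30.91 False t16.36 j [ 30.25 -12.35] z32.8 F [-5.6 -1.3] fz0.4
sl-3 x30.82 False t16.81 j [30.24 -3.3 ] z32.8 F [-4.9 -1. ] fz0.4
sl6 x30.84 False t17.26 j [30.24  5.72] z32.8 F [-5.3 -1.7] fz0.7
sl15 x30.79 False t17.71 j [30.22 14.79] z32.8 F [-4.7 -0.6] fz0.4
sl24 x30.84 False t18.16 j [30.22 23.72] z32.7 F [-5.1 -1.9] fz0.5
sl33 x30.82 False t18.61 j [30.18 32.83] z32.7 F [-4.8 -1.4] fz0.9
sl42 x30.85 False t19.06 j [30.19 41.8 ] z32.7 F [-4.1 -1.6] fz0.4
sl51 x30.98 False t19.51 j [30.18 50.68] z32.7 F [-5.5 -1.8] fz0.4
```

The slide is steady, with about 5 N held against the rail. Now the slow final push until the stop is felt.

Run:
```python
from station import *
from h import *
def go(x,y,z,feed,mf=None): return move_straight([*j2w([x,y]),z],feed=feed,max_force=mf)
x=30.95; y=51
while y<72:
    y+=1.0
    hit=go(x,y,33,15,20); j,f=st("in%.1f x%.2f %s"%(y,x,hit),get_state())
    if f[1]<-8 or hit: break
    x=min(max(x+np.clip((5+f[0])*0.15,-.5,.5),30),33)
wait(0.3); st("hold",get_state())
```

```text
in52.0 x30.95 False t19.76 j [30.22 51.37] z32.8 F [-6.4 -3.1] fz-0.7
in53.0 x30.74 False t20.01 j [30.21 52.4 ] z32.8 F [-5.  -2.6] fz-0.4
in54.0 x30.74 False t20.26 j [30.2  53.42] z32.8 F [-4.5 -2.8] fz0.3
in55.0 x30.82 False t20.51 j [30.18 54.27] z32.8 F [-5.2 -3.8] fz-0.3
in56.0 x30.79 False t20.76 j [30.2  55.24] z32.8 F [-5.5 -4.1] fz-0.5
in57.0 x30.72 False t21.01 j [30.19 56.26] z32.8 F [-5.1 -2.7] fz-0.3
in58.0 x30.71 False t21.26 j [30.2  57.25] z32.8 F [-6.1 -3.6] fz0.5
in59.0 x30.55 False t21.51 j [30.18 58.32] z32.9 F [-3.9 -2.7] fz-0.0
in60.0 x30.70 False t21.76 j [30.18 59.23] z32.9 F [-5.  -3.2] fz0.8
in61.0 x30.71 False t22.01 j [30.19 59.69] z32.9 F [-5.7 -6.2] fz-1.5
in62.0 x30.61 False t22.26 j [30.18 59.82] z32.9 F [-6.2 -8.5] fz-2.3
hold t22.56 j [30.19 59.83] z32.9 F [ -5.6 -10. ] fz-0.7
```

Run:
```python
from station import *
from h import *
import pickle
def go(x,y,z,feed,mf=None): return move_straight([*j2w([x,y]),z],feed=feed,max_force=mf)
go(31.0,63,33,15,20); wait(0.2); st("press",get_state())
go(18,50,33,40); st("off",get_state())
go(18,50,75,150); go(55,60,170,200); wait(0.2)
c=read_camera("wrist"); pickle.dump(c,open("w5.pkl","wb"))
cv2.imwrite("pics/w5.png",c["img"][:,:,::-1])
cv2.imwrite("pics/w5c.png",cv2.resize(c["img"][90:230,140:400,::-1],None,fx=3,fy=3,interpolation=cv2.INTER_CUBIC))
st("v",get_state())
```

```text
press t23.01 j [30.25 59.86] z33.0 F [ -7.  -12.9] fz-1.9
off t23.62 j [18.15 50.07] z33.1 F [ 0.6 -0.5] fz0.4
v t24.96 j [53.97 60.18] z168.4 F [ 0.1 -0.1] fz0.3
```

View pics/w5c.png

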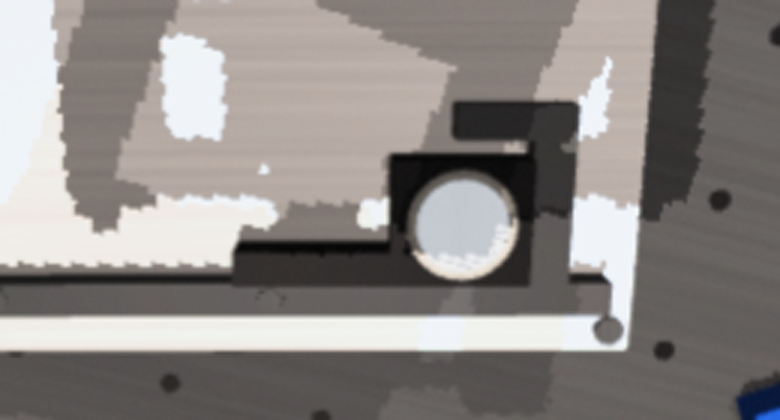

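The head is in the pocket. In the crop its front edge is at x≈532, against the stop, and its side runs along the rail at row ≈285. I'll check this numerically and confirm that the bystanders haven't moved.

Run:
```python
from station import *
from h import *
import pickle
c=pickle.load(open("w5.pkl","rb"))
px=lambda u,v:(140+u/3,90+v/3)
print("carrier top z24", w2j(onplane(c,[px(533,158),px(531,284),px(391,156),px(235,284),px(235,250)],24)).round(1))
print("stop z20: outer right, lip corner", w2j(onplane(c,[px(571,270),px(533,285),px(453,102)],20)).round(1))
go=lambda x,y,z,f: move_straight([*j2w([x,y]),z],feed=f)
go(-60,-250,250,350); wait(.2)
for n in ("top","side"):
    k=read_camera(n); b=(115,235,150,355) if n=="top" else (140,290,215,355)
    pickle.dump(k,open(n+"6.pkl","wb"))
    cv2.imwrite(f"pics/{n}6.png",cv2.resize(k["img"][b[0]:b[1],b[2]:b[3],::-1],None,fx=3.8,fy=3.8,interpolation=cv2.INTER_CUBIC))
st("v",get_state())
```

```text
carrier top z24 [[ 13.5 114.2]
 [ 49.4 115.7]
 [ 13.   75.1]
 [ 49.4  31.2]
 [ 39.4  31.5]]
stop z20: outer right, lip corner [[ 46.3 127.9]
 [ 50.8 117.1]
 [ -1.2  92.1]]
v t26.38 j [ -59.3  -248.85] z249.9 F [ 0.4 -0.1] fz0.3
```

View pics/top6.png

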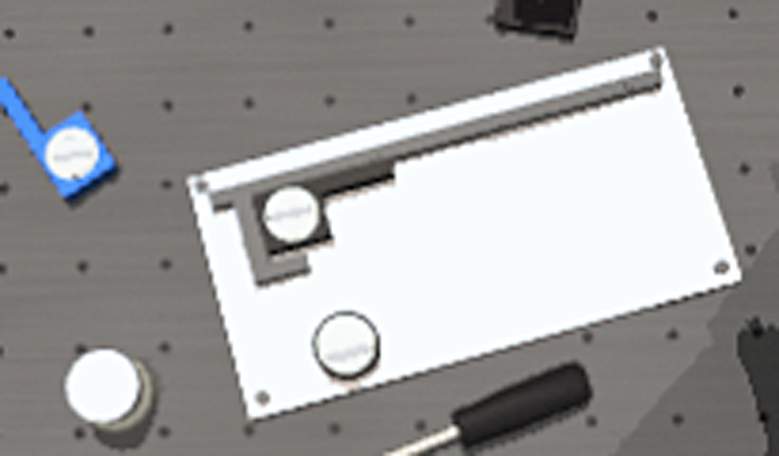

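View pics/side6.png

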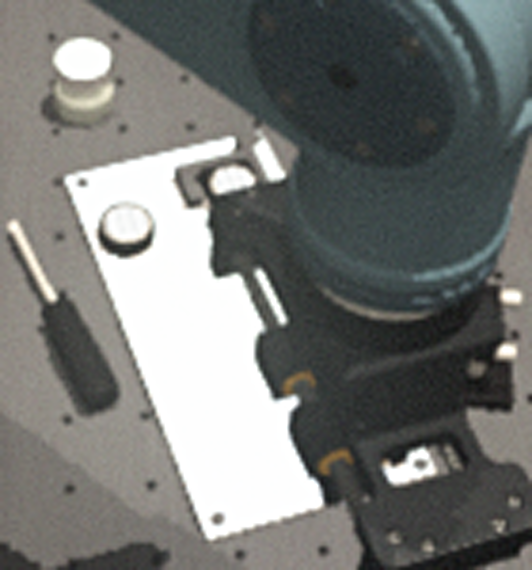

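In the top view the carrier is in the pocket. The cell is at px (241.1, 205.8), as before, and the jar, driver and post look unmoved. Handing in.

Run:
```python
from station import *
print(sign_off(), get_state()["t"])
```

```text
the job is handed in; nothing more can be done
the job is handed in; nothing more can be done
```

The carrier is in the corner pocket, flush against the rail and the end stop as far as my checks can tell. I handed the job in at about 26 s of the 48 s.

**What I did:** I used the closed fingertips throughout and never gripped the carrier. I pushed the side of its head until it lay flat on the rail at about jig y = −22 mm, roughly 117 mm short of home. With a fingertip in the inner corner, I then slid it along the rail, holding about 5 N towards the rail. I stopped when the end stop pushed back with 10–13 N and the fingertip no longer advanced. The fingers backed off diagonally, clear of both faces.

**Last checks:**
- **Seating:** the final wrist picture puts the rail side at x ≈ 49.4 mm (target 50) at both ends. The front is at y ≈ 114–116 mm (target 115). Both are within the 2 mm calibration.
- **Bystanders:** the round cell is within 0.1 px of where it started in the top view. The jar, driver and mirror post looked unmoved by eye, but I did not measure them.
- **Failed looks:** some pictures during the pushes were blocked by the arm, so I lifted away to look before and after the slide. During the slide, contact with the rail was judged by force and fingertip position alone. The final side view was also partly hidden.

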